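# Put the cleaned scraper back in its slot and lid the soak jar

## Task

The orange-handled scraper has been standing in the white soak jar: draw it out, slide its blade edge-down into the empty slot of the teal tool rack and guide it gently down, not dropped, until the handle sits on the rack. Close the jar with its lid so the lid sits flat and fully down in the mouth, set down gently. Keep the jar from tipping, and leave the other tools, the solder reel, the flux bottle and the circuit board where they are.

Things in the scene. Friction and masses are not known exactly. Their poses are not given: they have to be found in the camera images.
- scraper: Loose scraper, 70 g, 160 mm long. Origin: middle of the blade's bottom edge; z up the tool to the handle's end, x across the blade, y through its thickness. Steel blade 30 (x) by 2.5 mm (y), z 0 to 50; orange handle 20 (x) by 14 mm (y), z 50 to 160, square shoulder at z 50. At first it leans about 20 degrees in the jar, blade down on its floor, handle's flat on the rim, top 65 mm clear.
- jar: Loose upright round white jar with two teal bands, 0.35 kg, open at the top: outside diameter 56 mm, inside diameter 48 mm, height 88 mm, inner floor 5 mm up. Origin: centre of its underside, z up.
- jar_rim (a point): Centre of the jar's open mouth, level with the top of its rim, 88 mm above the jar's underside; z up.
- lid: Loose lid, 80 g, at first lying right way up on the mat. Origin: centre of its underside, z up. Grey plug of diameter 43 mm, z 0 to 6 mm (enters the jar's mouth); steel flange of diameter 60 mm, z 6 to 11 mm (rests on the rim); black knob of diameter 20 mm, z 11 to 37 mm. Fully down, its origin is 6 mm below the rim.
- free_slot (a point): Centre of the mouth of the rack's empty black-edged slot, on the level top of its bay. z up; the slot is 36 mm long along x and 6 mm wide along y, 58 mm deep, with a 1.5 mm chamfered mouth. The scraper is home when its blade edge is 50 mm below this point and its handle's shoulder sits on the bay's top.
- rack: Fixed tool rack: black base 80 (x) by 182 (y) by 6 mm and three teal bays in a row along y, 56.5 mm apart, each 64 (x) by 56 (y) by 65 mm with one slot in the middle of its top, 71 mm above the table. One bay (which one varies) is empty. Origin: centre of the base's underside; z up.
- spatula: Loose small spatula with a black handle standing in one of the other bays; its handle is 18 by 12 mm and stands 48 mm above the bay's top. Origin: middle of its bottom edge, 50 mm below the bay's top; z up. Leave it.
- spudger: Loose pry tool with a blue handle standing in the remaining bay; its handle is 22 by 10 mm and stands 42 mm above the bay's top. Origin: middle of its bottom edge, 50 mm below the bay's top; z up. Leave it.
- solder_reel: Loose white and silver solder reel lying flat, 56 mm diameter, 36 mm high. Origin: centre of its underside. Leave it.
- flux_bottle: Loose upright white dropper bottle with yellow and blue bands, 44 mm diameter, 112 mm high. Origin: centre of its underside. Leave it.
- board: Loose blue circuit board lying flat, 60 by 90 mm, 9 mm high at its connector. Origin: centre of its underside. Leave it.
There are look-alikes about, which are no part of the job. Leave any brown or green look-alike of the jar alone.

How it is judged (in metres and radians):
At the end, for the whole second after the job is handed in: Scraper upright within 7 degrees, blade edge at least 47 mm down in the free slot and within 6 mm of its centre; lid flat (3.5 degrees) on the upright jar, centred within 5 mm, its underside at least 4 mm below the rim; scraper, lid and jar at rest (z of scraper in the frame of free_slot below -0.047 m and horizontal distance between scraper and free_slot below 0.006 m and angle between scraper's own z axis and vertical below 0.12 rad and z of lid in the frame of jar_rim below -0.004 m and horizontal distance between lid and jar_rim below 0.005 m and angle between the z axis of lid and the z axis of jar, either way round below 0.06 rad and angle between jar's own z axis and vertical below 0.05 rad and linear speed of each of scraper, lid, jar below 0.02 m/s); the robot touches nothing.
It fails at once if the scraper is dropped (falls faster than 0.45 m/s, about 10 mm of free fall) (linear speed of scraper above 0.45 m/s and contact force between the fingers and scraper below 0.1 N).
It fails at once if the lid is dropped (falls faster than 0.45 m/s) (linear speed of lid above 0.45 m/s and contact force between the fingers and lid below 0.1 N).
It fails at once if the jar tips by more than about 23 degrees (angle between jar's own z axis and vertical above 0.4 rad).
It fails at once if one of the other tools in the rack is disturbed (moved more than 20 mm) (distance of any of spatula, spudger from where it was at the start of the episode above 0.02 m).
It fails at once if the solder reel, flux bottle or circuit board is disturbed (moved more than 30 mm) (distance of any of solder_reel, flux_bottle, board from where it was at the start of the episode above 0.03 m).
It also fails if it takes over 64 s, if anything falls off the work surface, if the arm or the gripper's body presses on something with over 40 N, if the wrist force passes 120 N, or if a joint passes its speed limit or range.

## Robot

A 7-joint arm with a two-finger parallel gripper is mounted at the origin on the work surface. World frame = base frame: x ahead of the robot, y to its left, z up, the work surface at z = 0. Lengths are in mm, angles in rad, forces in N, time in s.
With the tool pointing down it reaches from about 375 to 925 mm from the base axis. Payload 3.1 kg.
Tool frame: the origin (TCP) lies on the centre line of the jaws, within the pads' length; the fingertips stand 22 mm ahead of it and the grasp point (between the pads) lies 3 mm ahead of it; z points along the fingers, y is the line along which they close (so a half turn about z gives the same grasp; the last joint's range is limited). The gripper opens to 85 mm and grips with 20 to 120 N. Pads are 22 mm wide; open, the fingers measure 114 mm over their backs; the gripper's body (76 mm by 85 mm) begins 54 mm behind the grasp point. The pads swing forward as they close: fully open they stand 13 mm farther back than shut.
Start: joints at [-1.424, 0.383, 0.044, 1.598, -0.018, 1.161, -0.05], TCP at [157.513, 630.629, 253.269] pointing down, gripper open.
Joint ranges: [-2.61, 2.61], [-0.41, 2.15], [-1.48, 1.57], [0, 2.5], [-1.57, 4.71], [0.05, 1.97], [-2.85, 2.85]. Speed limits (rad/s): [2.79, 2.79, 3.14, 3.14, 3.14, 3.14, 3.14].

## Interface

Orientations are given as a unit quaternion [w, x, y, z].
In Python, from station import state, cams, ctrl gives the robot as it stands.
- The arm moves only by the shell command python3 -m pendant 'ROWS' [FORCE]. ROWS is JSON, one flat list of numbers, 5 for each row, row after row: the closure, from -1 (fully open) to 1 (shut), then the shift along the tool's x, y, z in m, then the turn about the tool's z in degrees. In form: [claw, x, y, z, yaw, claw, x, y, z, yaw, ...]. A call has 1 to 10 rows; each row is the pose to reach, as a shift and turn from the pose commanded when the call began, along the tool's axes at that moment; what a row does not reach only later rows make up. A row lasts 1/10 s, in which the tool goes at most 50 mm and 8.59 degrees, less where a joint would pass 70% of its speed; a pose out of reach is approached as far as the arm can. A call with a gripper value outside its range is refused whole. The fingers move at their own pace and stop on an object; FORCE is the grip in N (left out, the last holds). Time passes only in rows, so rows that repeat a pose let the fingers close. It gives the time, the measured TCP pose, the force, the opening and the grip force at its end, in the units of the state.
- state(): the state, without advancing time (a new reading comes with each control period).
- cams.get_image(name): name is "scene" or "top" or "wrist"; returns the picture (384x512x3 uint8, red, green, blue); there is no depth.
- cams.camera_params(name): a dict with "camera_matrix" (3x3 intrinsics, pixels), "extrinsics" (4x4, takes a point from world to camera coordinates). Camera axes: x right, y down, z forward; pixel columns grow to the right and rows downward; lengths in mm; the calibration is good to about 2 mm. A picture is of the moment at which its call begins: read the wrist's pose just before it. camera_params takes no time and is no camera call; for the wrist camera it gives the pose at the moment of the call.
- ctrl.hand_in(): hands the job in; it is judged then, once.
Trained networks look in the newest picture that a camera, given by its name, has taken for a name from the list of things; names that differ only in an ending like _2 or _b are one class to them, and where a whole thing is asked for, a point or a joint stands for the part that bears it (a point fixed in the world has none). Each returns a list of dicts, best first, with "conf" (0 to 1); they miss things now and then, are a little off and sometimes report something else, mostly with a low value. They report only what shows in the picture. A call takes as long as a camera call. They do not tell look-alikes from the thing itself.
- cams.recognise(camera, label): "xy" ([column, row] in pixels, amid what is visible of it).
- cams.regions_of(camera, label): "pixels" (384x512 bool, what is visible of it) and "xy" ([column, row] in pixels, amid what is visible of it).
- cams.pinpoint(camera, label): "xy" ([column, row] in pixels: a listed point, or the origin of a listed thing).
The state is a dict: "time": time; "q": joint angles; "qvel": joint speeds; "tau": joint torques, N m; "ee_pos": TCP position; "ee_rot": TCP orientation; "contact_force": force on the tool from outside, world axes, zero at the start; "torque": the same for the moment, N m; "finger_gap": opening from 0.0 (shut) to 1.0 (fully open); "grip_force": force on a finger pad.
Only numpy, scipy, OpenCV 4.12 (cv2) and the standard library are available. Lean on these libraries where they do the work, as an engineer would, in place of code of your own. Each camera call takes 0.05 s, during which the arm holds its last target. There are 200 camera calls.

## Working session

There is one attempt and no reset: what is moved stays moved. The work goes in short steps, Python scripts to look and compute and a shell command to move; the robot and the scene stay as the last step left them, time stands still between calls to the robot, and variables do not carry over. Pictures are saved under pics/ and viewed, at most 10 in all, crops included, and the job is handed in when it is done.

```bash
ls; mkdir -p pics
cat > h.py <<'E'
import numpy as np, cv2
from station import state, cams, ctrl
from scipy.spatial.transform import Rotation as R
def P(n):
    p=cams.camera_params(n); return np.array(p["camera_matrix"]),np.array(p["extrinsics"])
def ray(n,xy,p=None):
    K,E=p or P(n); d=E[:3,:3].T@np.linalg.solve(K,[xy[0],xy[1],1]); c=-E[:3,:3].T@E[:3,3]; return c,d/np.linalg.norm(d)
def atz(n,xy,z,p=None):
    c,d=ray(n,xy,p); return c+d*(z-c[2])/d[2]
def tri(rays):
    A=0;b=0
    for c,d in rays:
        M=np.eye(3)-np.outer(d,d); A=A+M; b=b+M@c
    return np.linalg.solve(A,b)
def proj(n,X,p=None):
    K,E=p or P(n); v=K@(E[:3,:3]@np.array(X)+E[:3,3]); return v[:2]/v[2]
def save(n,im): cv2.imwrite("pics/"+n+".png",im[:,:,::-1])
def rot(): # tool axes
    q=state()["ee_rot"]; return R.from_quat([q[1],q[2],q[3],q[0]]).as_matrix()
E
python3 - <<'E'
from h import *
np.set_printoptions(precision=1,suppress=True)
s=state();print(s);print(rot())
a=cams.get_image("scene");b=cams.get_image("top")
save("both",cv2.resize(np.hstack([a,b]),(800,300)))
save("scene0",a);save("top0",b)
for n in("scene","top"):
    K,E=P(n);print(n,K[0,0],-E[:3,:3].T@E[:3,3],E[2,:3])
    for l in("scraper","jar","jar_rim","lid","free_slot","rack","spatula","spudger","solder_reel","flux_bottle","board"):
        print(n,l,[(np.round(r["xy"]).tolist(),round(r["conf"],2),atz(n,r["xy"],0).round().tolist()[:2]) for r in cams.pinpoint(n,l)][:4])
print(state()["time"])
E
```

```text
pics
{'time': 0.0, 'q': array([-1.4,  0.4,  0. ,  1.6, -0. ,  1.2, -0. ]), 'qvel': array([-0.,  0., -0.,  0.,  0.,  0.,  0.]), 'tau': array([ -0. , -43.3,   1. , -25. ,   0. ,   0. ,  -0. ]), 'ee_pos': array([157.3, 629.8, 251.8]), 'ee_rot': array([-0. ,  0.1,  1. , -0. ]), 'contact_force': array([-0.2,  0.1,  0.3]), 'torque': array([ 0.1, -0. , -0. ]), 'grip_force': 0.0, 'finger_gap': 1.0018467196154477}
[[-1.   0.2 -0. ]
 [ 0.2  1.  -0. ]
 [-0.  -0.  -1. ]]
scene 391.89138774525753 [1060.4  -29.5  914.5] [-0.5 -0.  -0.9]
scene scraper []
scene jar [([322.0, 216.0], 0.96, [595.0, 133.0]), ([308.0, 181.0], 0.72, [491.0, 95.0]), ([320.0, 155.0], 0.57, [400.0, 128.0]), ([359.0, 258.0], 0.42, [700.0, 224.0])]
scene jar_rim [([330.0, 198.0], 0.79, [540.0, 157.0]), ([310.0, 161.0], 0.57, [426.0, 102.0])]
scene lid [([373.0, 204.0], 0.85, [548.0, 269.0])]
scene free_slot [([145.0, 182.0], 0.83, [539.0, -344.0]), ([286.0, 270.0], 0.69, [749.0, 47.0])]
scene rack [([169.0, 192.0], 0.68, [563.0, -274.0])]
scene spatula [([192.0, 183.0], 0.59, [530.0, -216.0]), ([368.0, 203.0], 0.26, [545.0, 2
[... 419 characters left out ...]
, [480.0, 95.0]), ([194.0, 194.0], 0.77, [586.0, 143.0]), ([196.0, 257.0], 0.67, [388.0, 130.0])]
top jar_rim [([189.0, 258.0], 0.9, [385.0, 151.0]), ([185.0, 186.0], 0.76, [611.0, 172.0])]
top lid [([157.0, 204.0], 0.84, [552.0, 262.0])]
top free_slot [([345.0, 192.0], 0.85, [595.0, -339.0])]
top rack [([322.0, 203.0], 0.52, [558.0, -265.0])]
top spatula [([307.0, 206.0], 0.61, [549.0, -217.0])]
top spudger [([325.0, 202.0], 0.51, [560.0, -274.0])]
top solder_reel [([226.0, 147.0], 0.74, [744.0, 46.0])]
top flux_bottle [([377.0, 275.0], 0.8, [337.0, -426.0]), ([172.0, 158.0], 0.31, [705.0, 221.0])]
top board [([173.0, 158.0], 0.75, [703.0, 216.0]), ([209.0, 218.0], 0.37, [507.0, 93.0])]
1.2
```

View pics/scene0.png

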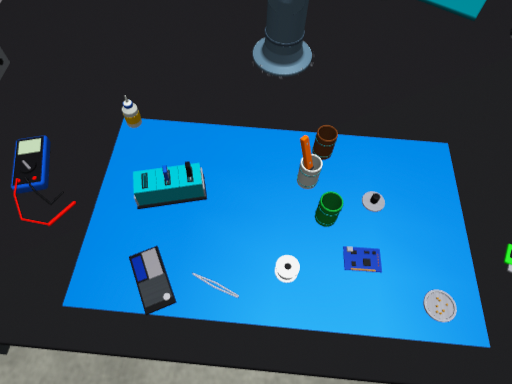

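View pics/top0.png

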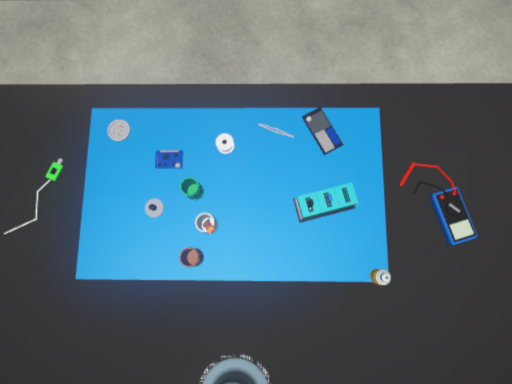

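Candidates for the jar, by scene pixel:
- White with teal bands at (310,172), with the orange handle at (307,150). This fits the description.
- Brown at (325,142), which I leave alone.
- Green at (329,209), which I leave alone.

The lid is at (373,201), and the dish at (440,305) is not it. The free slot is the left bay at (145,180) in scene and (345,193) in top. Next I check the choice in a close crop and measure the handle.

Run:
```python
from h import *
np.set_printoptions(precision=1,suppress=True)
a=cv2.imread("pics/scene0.png")[:,:,::-1];b=cv2.imread("pics/top0.png")[:,:,::-1]
c1=cv2.resize(a[120:240,260:400],None,fx=2.8,fy=2.8,interpolation=2);c2=cv2.resize(b[165:285,145:285],None,fx=2.8,fy=2.8,interpolation=2)
save("crop",np.hstack([c1,c2]))
for n,im in(("scene",a),("top",b)):
    h=cv2.cvtColor(np.ascontiguousarray(im),cv2.COLOR_RGB2HSV)
    m=((h[...,0]<14)&(h[...,1]>150)&(h[...,2]>170)).astype(np.uint8)
    k,l,st,ce=cv2.connectedComponentsWithStats(m)
    for i in range(1,k):
        if st[i,4]>25:
            ys,xs=np.where(l==i); print(n,st[i],cv2.minAreaRect(np.c_[xs,ys].astype(np.float32)))
print("slot",atz("scene",[145,182],71),atz("top",[345,192],71),"lid",tri([ray("scene",[373,204]),ray("top",[157,204])]))
print(tri([ray("scene",[308,181]),ray("top",[208,227])]), atz("scene",[310,161],88))
K,E=P("wrist");T=rot();e=state()["ee_pos"]
print("wrist cam in tool",T.T@(-E[:3,:3].T@E[:3,3]-e),T.T@E[2,:3],T.T@E[0,:3],K[0,0]); print(T)
```

```text
scene [301 138  12  31 131] ((307.8348083496094, 152.8157501220703), (30.067508697509766, 6.804575443267822), 76.4295654296875)
scene [ 14 178  62  47 221] ((38.83985900878906, 206.50555419921875), (63.6943244934082, 36.52458953857422), 21.974510192871094)
top [400 163  54  24 150] ((426.6910705566406, 174.3715057373047), (53.04716110229492, 22.260189056396484), 1.080924153327942)
slot [ 578.9 -320.6   71. ] [ 580.3 -321.6   71. ] lid [552.  261.6   9.2]
[481.9  97.8 -15.8] [486.1  88.2  88. ]
wrist cam in tool [  78.4    1.3 -119.4] [-0.3 -0.   1. ] [-0.  1.  0.] 344.63161004470373
[[-1.   0.2 -0. ]
 [ 0.2  1.   0. ]
 [ 0.   0.  -1. ]]
```

View pics/crop.png

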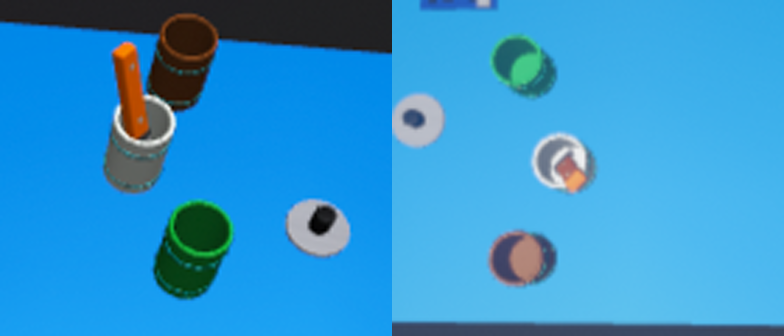

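The crop confirms it: the white jar holds the orange scraper (left half (130,90), right half (572,170)), leaning toward −x,−y. I'll move over the jar and turn about 50°.

Run:
```python
from h import *
T=rot();e=state()["ee_pos"];print(np.round(T,4)); print(T.T@(np.array([490,92,252])-e))
```

```text
[[-0.9702  0.2423 -0.    ]
 [ 0.2423  0.9702  0.    ]
 [ 0.      0.     -1.    ]]
[-453.08629295 -442.02026782    1.27815755]
```

```bash
python3 -m pendant '[-1,-0.04,-0.04,0,5,-1,-0.07,-0.07,0,10,-1,-0.1,-0.1,0,15,-1,-0.13,-0.13,0,20,-1,-0.16,-0.16,0,25,-1,-0.19,-0.19,0,30,-1,-0.22,-0.215,0,36,-1,-0.25,-0.245,0,42,-1,-0.275,-0.27,0,46,-1,-0.275,-0.27,0,46]'
python3 - <<'E'
from h import *
T=rot();e=state()["ee_pos"];print(np.round(T,4),e); print(T.T@(np.array([490,92,252])-e))
E
```

```text
time: 2.2
ee_pos: [362.3, 296.5, 253.5]
ee_rot: [0.001, 0.505, 0.863, -0.0]
contact_force: [0.5, -0.3, -0.1]
finger_gap: 1.001
grip_force: 0.0
[[-4.899e-01  8.718e-01  1.000e-03]
 [ 8.718e-01  4.899e-01 -1.200e-03]
 [-1.500e-03  3.000e-04 -1.000e+00]] [362.29266991 296.49970207 253.52155843]
[-240.83967891   11.14937816    1.88304938]
```

```bash
python3 -m pendant '[-1,-0.04,0.002,0,0,-1,-0.08,0.004,0,0,-1,-0.12,0.006,0,0,-1,-0.16,0.008,0,0,-1,-0.2,0.01,0,0,-1,-0.24,0.011,0,0,-1,-0.24,0.011,0,0,-1,-0.24,0.011,0,0]'
python3 - <<'E'
from h import *
np.set_printoptions(precision=1,suppress=True)
p=P("wrist");im=cams.get_image("wrist");save("w1",im);print(state()["ee_pos"])
for l in("scraper","jar","jar_rim"):
    print(l,[(np.round(r["xy"]).tolist(),round(r["conf"],2),atz("wrist",r["xy"],88 if l=="jar_rim" else 0,p)) for r in cams.pinpoint("wrist",l)][:4])
h=cv2.cvtColor(im,cv2.COLOR_RGB2HSV)
m=((h[...,0]<14)&(h[...,1]>150)&(h[...,2]>120)).astype(np.uint8)
k,l,st,ce=cv2.connectedComponentsWithStats(m)
for i in range(1,k):
    if st[i,4]>100:
        ys,xs=np.where(l==i); print(st[i],cv2.minAreaRect(np.c_[xs,ys].astype(np.float32)))
E
```

```text
time: 3.0
ee_pos: [488.7, 99.4, 253.4]
ee_rot: [-0.0, 0.501, 0.865, 0.0]
contact_force: [-0.3, -0.1, 0.0]
finger_gap: 0.998
grip_force: 0.0
[488.1 100.8 253.2]
scraper [([271.0, 158.0], 0.97, array([501.1, 103.9,   0. ]))]
jar [([255.0, 162.0], 0.7, array([488.8,  91.8,   0. ])), ([194.0, 84.0], 0.65, array([392.9, 131.5,   0. ])), ([363.0, 170.0], 0.65, array([597.3, 143.5,   0. ]))]
jar_rim [([258.0, 186.0], 0.93, array([492.4,  92.7,  88. ])), ([174.0, 81.0], 0.93, array([391.6, 135. ,  88. ]))]
[ 191  169   69   72 2008] ((226.91461181640625, 204.95826721191406), (28.990510940551758, 87.07747650146484), 47.862403869628906)
```

View pics/w1.png

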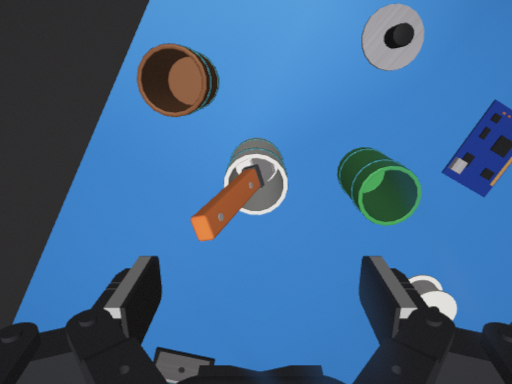

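The wrist view shows the white jar's mouth at (258,186) and the handle running from (253,178) to its end face at (204,228). The brown jar is at (178,80) and the green one at (388,195).

Run:
```python
from h import *
np.set_printoptions(precision=2,suppress=True)
p=P("wrist");T=rot();e=state()["ee_pos"]
top=atz("wrist",[204,228],150.5,p); rim=atz("wrist",[256.5,184.5],88,p); bot=atz("wrist",[271,158],5,p)
print("top",top,"rim",rim,"bot",bot)
v=top-bot;print(np.linalg.norm(v),np.degrees(np.arctan2(np.hypot(*v[:2]),v[2])),"az",np.degrees(np.arctan2(v[1],v[0])))
print("tool y az",np.degrees(np.arctan2(T[1,1],T[0,1])))
# scan azimuth: model reproj of handle silhouette edges
im=cv2.imread("pics/w1.png");h=cv2.cvtColor(im,cv2.COLOR_BGR2HSV)
m=((h[...,0]<14)&(h[...,1]>150)&(h[...,2]>120)).astype(np.uint8)
m=cv2.morphologyEx(m,cv2.MORPH_CLOSE,np.ones((5,5)))
from scipy.optimize import minimize
def model(x):
    az,tl,r=x[2],x[3],None
    d=np.array([np.cos(az)*np.sin(tl),np.sin(az)*np.sin(tl),np.cos(tl)])
    xs=np.array([-np.sin(az),np.cos(az),0]); ys=np.cross(d,xs); o=np.array([x[0],x[1],5])
    c=[o+d*z+xs*a+ys*b for z in(80,160) for a in(-10,10) for b in(-7,7)]
    q=np.array([proj("w",X,p) for X in c]); return q
def cost(x):
    I=np.zeros((384*4,512*4),np.uint8)
    cv2.fillConvexPoly(I,cv2.convexHull((model(x)*4).astype(np.int32)),1)
    I=cv2.resize(I*255,(512,384),interpolation=cv2.INTER_AREA)/255
    w=np.ones_like(I); 
    return np.abs(I[185:]-m[185:]).sum()
az0=np.arctan2(v[1],v[0])
best=min((minimize(cost,[bot[0]+a,bot[1]+b,az0+c,.35],method="Nelder-Mead",options=dict(initial_simplex=np.array([[bot[0]+a,bot[1]+b,az0+c,.35]]*5)+np.vstack([np.zeros(4),np.diag([4,4,.1,.05])]))) for a in(-3,3) for b in(-3,3) for c in(-.1,.1)),key=lambda r:r.fun)
x=best.x;print(best.fun,x[:2],np.degrees(x[2:]))
d=np.array([np.cos(x[2])*np.sin(x[3]),np.sin(x[2])*np.sin(x[3]),np.cos(x[3])])
for z in(88,120,150): print(z,np.array([x[0],x[1],5])+d*(z-5)/d[2])
```

```text
top [464.38  66.12 150.5 ] rim [489.1   95.63  88.  ] bot [499.42 107.58   5.  ]
155.29757205924932 20.46089733186302 az -130.20723803850092
tool y az 30.192140269774438
348.35294117647055 [496.97 113.15] [-126.92   20.66]
88 [478.17  88.12  88.  ]
120 [470.92  78.48 120.  ]
150 [464.12  69.43 150.  ]
```

```bash
python3 -m pendant '[-1,-0.006,-0.013,0,-7,-1,-0.0125,-0.0257,0,-14,-1,-0.0125,-0.0257,0,-21,-1,-0.0125,-0.0257,0.03,-21,-1,-0.0125,-0.0257,0.06,-21,-1,-0.0125,-0.0257,0.085,-21,-1,-0.0125,-0.0257,0.11,-21,-1,-0.0125,-0.0257,0.132,-21,-1,-0.0125,-0.0257,0.132,-21]' 40
python3 - <<'E'
from h import *
im=cams.get_image("wrist");save("w2",im);np.set_printoptions(precision=2,suppress=True)
print(state()["ee_pos"],rot())
E
```

```text
time: 4.1
ee_pos: [469.1, 76.8, 118.5]
ee_rot: [-0.003, 0.333, 0.943, -0.002]
contact_force: [-0.7, 0.4, -0.5]
finger_gap: 1.002
grip_force: 0.0
[470.67  76.82 120.13] [[-0.78  0.63 -0.  ]
 [ 0.63  0.78 -0.  ]
 [ 0.   -0.   -1.  ]]
```

View pics/w2.png

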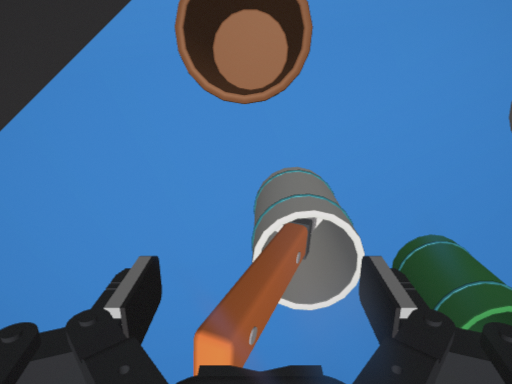

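The handle's 14 mm thickness lies along the jaw axis between the fingers, with its end at (215,350) and the jar mouth at (308,260). I'll half close, swing it upright over the blade, then close.

```bash
python3 - <<'E'
from h import *
print("rim",atz("wrist",[308,261],88), "end",atz("wrist",[208,372],150))
E
python3 -m pendant '[-0.3,0,0,0,0,-0.1,0,0.004,0,0,-0.1,0,0.01,0,0,-0.1,0,0.016,0,0,0,0,0.022,0,0,0.1,0,0.028,0,0,0.2,0,0.034,0,0,0.2,0,0.034,0,0]' 25
```

```text
rim [490.98139415  92.57598841  88.        ] end [470.49244359  56.95808402 150.        ]
time: 4.95
ee_pos: [494.5, 103.5, 121.3]
ee_rot: [0.0, 0.333, 0.943, 0.0]
contact_force: [-0.3, 0.8, -0.5]
finger_gap: 0.4
grip_force: 0.0
```

```bash
python3 -m pendant '[0.4,0,0,0,0,0.5,0,0,0,0,0.6,0,0,0,0,0.7,0,0,0,0,0.9,0,0,0,0,1,0,0,0,0,1,0,0,0,0]' 40
python3 - <<'E'
from h import *
a=cams.get_image("scene");b=cams.get_image("wrist")
c=cv2.resize(a[90:230,240:380],(384,384),interpolation=2)
save("g1",cv2.resize(np.hstack([c,b]),None,fx=.85,fy=.85))
s=state();print(s["grip_force"],s["finger_gap"],s["contact_force"])
E
```

```text
time: 5.65
ee_pos: [493.6, 102.2, 121.2]
ee_rot: [-0.0, 0.334, 0.943, -0.0]
contact_force: [-1.2, 0.3, 0.3]
finger_gap: 0.158
grip_force: 39.6
39.57538425922394 0.15689373200197154 [-0.26083666  1.02832892 -0.93915482]
```

View pics/g1.png

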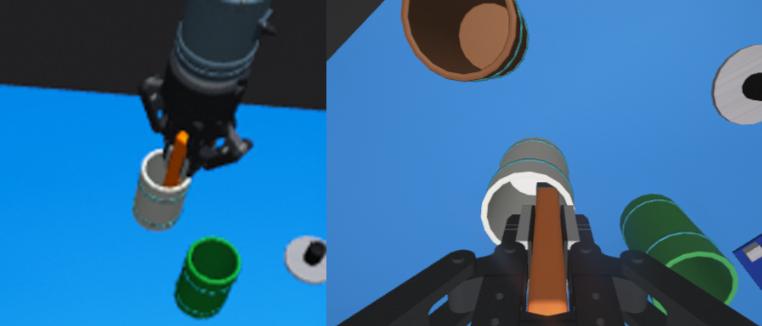

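Gap 0.157 (13.4 mm) means the handle is flat between the pads and upright; in the right half it runs along the jaw centre line at (545,250). I'll lift straight out.

```bash
python3 -m pendant '[1,0,0,-0.008,0,1,0,0,-0.02,0,1,0,0,-0.035,0,1,0,0,-0.05,0,1,0,0,-0.07,0,1,0,0,-0.09,0,1,0,0,-0.11,0,1,0,0,-0.13,0,1,0,0,-0.15,0,1,0,0,-0.15,0]' 40
python3 - <<'E'
from h import *
np.set_printoptions(precision=2,suppress=True)
a=cams.get_image("scene");b=cams.get_image("wrist");s=state();e=s["ee_pos"];print(e,s["grip_force"])
c=cv2.resize(a[70:230,230:390],(384,384),interpolation=2)
save("g2",cv2.resize(np.hstack([c,b]),None,fx=.85,fy=.85))
for n in("scene","wrist","top"):
    if n=="top": cams.get_image("top")
    print(n,[(r["xy"],r["conf"]) for r in cams.pinpoint(n,"scraper")][:2])
    print("  rim",[(r["xy"],r["conf"],atz(n,r["xy"],88)) for r in cams.pinpoint(n,"jar_rim")][:3])
    print("  slot",[(r["xy"],r["conf"],atz(n,r["xy"],71)) for r in cams.pinpoint(n,"free_slot")][:3])
E
```

```text
time: 6.75
ee_pos: [496.2, 102.8, 275.3]
ee_rot: [0.003, 0.334, 0.943, 0.003]
contact_force: [0.8, 0.2, -0.8]
finger_gap: 0.157
grip_force: 39.5
[493.9  102.42 271.86] 39.493566155433655
scene [([322.5, 153.5], 0.61)]
  rim [([307.8, 161.4], 0.88, array([487.85,  82.61,  88.  ])), ([329.5, 131.7], 0.86, array([386.05, 139.27,  88.  ])), ([334.8, 197.0], 0.79, array([585.34, 149.04,  88.  ]))]
  slot [([142.8, 183.1], 0.98, array([ 582.6 , -325.37,   71.  ]))]
wrist [([258.7, 201.5], 0.81)]
  rim [([354.3, 224.1], 0.95, array([589.14, 140.47,  88.  ])), ([247.6, 172.7], 0.72, array([486.82,  94.01,  88.  ]))]
  slot []
top [([200.6, 215.1], 0.37)]
  rim [([206.1, 220.1], 0.84, array([493.15,  86.49,  88.  ])), ([187.7, 188.2], 0.81, array([587.36, 144.04,  88.  ])), ([187.5, 258.7], 0.61, array([382.61, 136.09,  88.  ]))]
  slot [([344.0, 192.3], 0.8, array([ 579.37, -318.59,   71.  ]))]
```

View pics/g2.png

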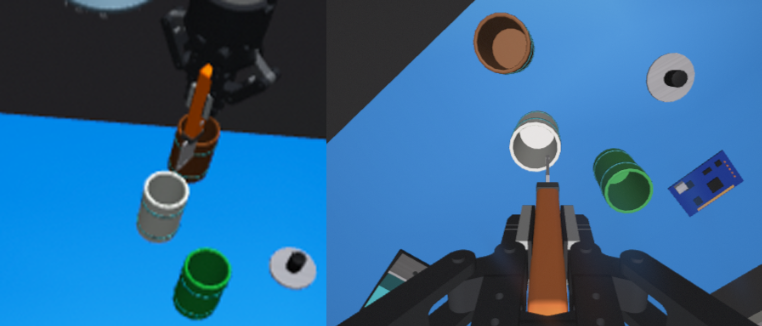

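```bash
python3 -m pendant '[1,-0.01,-0.01,0,-3,1,-0.03,-0.03,0,-8,1,-0.055,-0.055,0,-13,1,-0.08,-0.08,0,-18,1,-0.105,-0.105,0,-23,1,-0.13,-0.135,0,-28,1,-0.15,-0.155,0,-30,1,-0.165,-0.17,0,-30,1,-0.17,-0.175,0,-30,1,-0.17,-0.175,0,-30]'
python3 - <<'E'
from h import *
np.set_printoptions(precision=3,suppress=True)
T=rot();s=state();e=s["ee_pos"];print(e,T,s["q"]); print(T.T@(np.array([532,-335,272])-e))
p=P("wrist");print(proj("wrist",e+T@[0,0,116],p),proj("wrist",e+T@[0,0,3],p),proj("wrist",e+T@[10,0,116],p))
E
```

```text
time: 8.35
ee_pos: [515.5, -141.6, 271.2]
ee_rot: [-0.0, 0.08, 0.997, -0.0]
contact_force: [-0.5, 0.4, -0.0]
finger_gap: 0.157
grip_force: 39.5
[ 515.468 -141.586  271.244] [[-0.987  0.159 -0.   ]
 [ 0.159  0.987 -0.   ]
 [ 0.    -0.    -1.   ]] [-0.488  0.172  0.757  1.884 -0.13   1.135  1.727]
[ -47.141 -188.308   -0.695]
[258.21 194.48] [256.857 281.913] [258.185 181.13 ]
```

```bash
python3 -m pendant '[1,-0.004,-0.015,0,-3,1,-0.009,-0.04,0,-7,1,-0.015,-0.065,0,-11,1,-0.022,-0.09,0,-15,1,-0.029,-0.115,0,-19,1,-0.036,-0.14,0,-23,1,-0.042,-0.165,0,-26,1,-0.047,-0.188,0,-26,1,-0.047,-0.188,0,-26]'
python3 - <<'E'
from h import *
np.set_printoptions(precision=2,suppress=True)
b=cams.get_image("wrist");p=P("wrist");s=state();e=s["ee_pos"];T=rot();print(e,T,s["q"])
save("w3",cv2.resize(b,(768,576),interpolation=2))
np.save("e.npy",np.r_[e,T.ravel()])
for l in("free_slot","spatula","spudger","scraper","rack"):
    print(l,[(r["xy"],r["conf"],atz("wrist",r["xy"],dict(free_slot=71,rack=0).get(l,21),p)) for r in cams.pinpoint("wrist",l)][:3])
print(proj("w",e+T@[0,0,116],p),proj("w",e+T@[15,0,116],p),proj("w",e+T@[10,0,66],p),proj("w",e+T@[15,0,66],p))
E
```

```text
time: 9.25
ee_pos: [532.2, -335.7, 271.1]
ee_rot: [-0.001, -0.146, 0.989, -0.001]
contact_force: [-0.5, -0.1, -0.3]
finger_gap: 0.158
grip_force: 39.4
[ 532.69 -333.42  270.86] [[-0.96 -0.29 -0.  ]
 [-0.29  0.96  0.  ]
 [ 0.    0.   -1.  ]] [-0.08  0.4   0.74  1.66 -0.28  1.19  2.59]
free_slot [([262.0, 211.6], 0.75, array([ 575.95, -317.16,   71.  ]))]
spatula [([358.6, 196.1], 0.74, array([ 544.69, -212.14,   21.  ]))]
spudger [([309.6, 194.4], 0.74, array([ 558.89, -265.84,   21.  ])), ([259.4, 202.7], 0.33, array([ 584.89, -317.18,   21.  ]))]
scraper [([259.5, 201.1], 0.92, array([ 583.01, -317.63,   21.  ]))]
rack [([259.7, 201.6], 0.32, array([ 590.65, -315.07,    0.  ]))]
[258.84 193.86] [258.82 173.68] [258.56 204.68] [258.55 196.41]
```

View pics/w3.png

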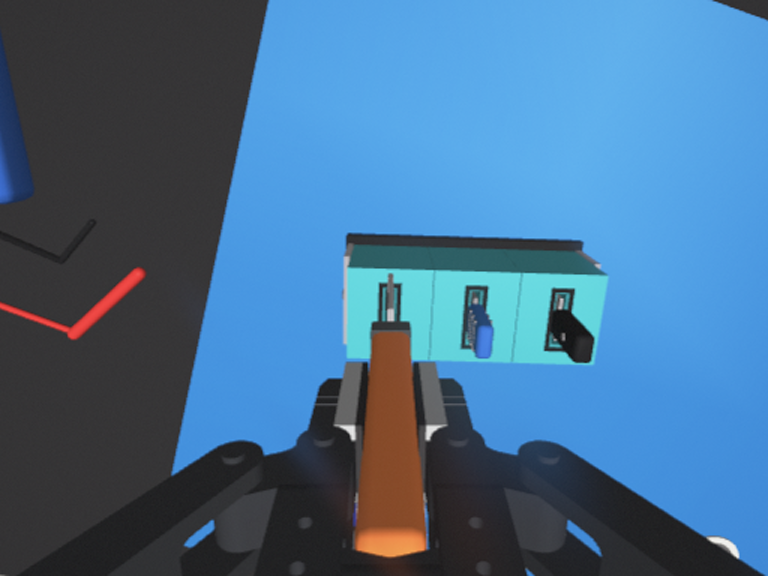

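The held blade's lower corner is at (391,275) and the shoulder at (390,323) in this 1.5× view. The free slot is centred near (391,318), with the spudger slot at (477,318) and the spatula slot at (562,320). I'll fit the scraper's offset and tilt in hand, plus the rack angle.

Run:
```python
from h import *
from scipy.optimize import least_squares
np.set_printoptions(precision=2,suppress=True)
p=P("wrist");v=np.load("e.npy");e=v[:3];T=v[3:].reshape(3,3)
def pt(u,x,z): # scraper pt (x along tool x, z up) 
    dx,bz,t=u; X=dx+x*np.cos(t)+z*np.sin(t); Z=bz-z*np.cos(t)+x*np.sin(t)
    return proj("w",e+T@[X,0,Z],p)[1]
obs=[(15,0,183.3),(10,50,214.7),(10,160,352.)]
f=lambda u:[pt(u,x,z)-r for x,z,r in obs]
print("dx,bz,tilt",least_squares(f,[0,116,0]).x, f([0,116,0]))
f2=lambda u:f([u[0],u[1],0]);r=least_squares(f2,[0,116]);print("no tilt",r.x,r.fun)
g=lambda c:atz("w",np.array(c)/1.5,71,p)
a,b,c,d=g([347,357]),g([594,364]),g([349,267]),g([606,275])
for q,w in((a,b),(c,d)): print("rack y az",np.degrees(np.arctan2(*(w-q)[1::-1])),np.linalg.norm(w-q))
print("center slot from corners",(a+c)/2,(b+d)/2)
for cc in([391,318],[477,318],[562,320]): print(g(cc))
print("tool y az",np.degrees(np.arctan2(T[1,1],T[0,1])))
rs=[]
for n in("scene","top"):
    im=cams.get_image(n);save("c"+n,im);q=cams.pinpoint(n,"scraper");print(n,[(k["xy"],k["conf"]) for k in q][:2])
    if q: rs.append(ray(n,q[0]["xy"]))
    q=cams.pinpoint(n,"free_slot");print([(k["xy"],k["conf"],atz(n,k["xy"],71)) for k in q][:1])
print(T.T@(tri(rs)-e) if len(rs)>1 else 0)
```

```text
dx,bz,tilt [-10.49 122.09   0.01] [np.float64(-11.757020205084814), np.float64(-12.508333221515159), np.float64(-11.015030598254612)]
no tilt [-10.86 123.75] [-0.12  0.12 -0.01]
rack y az 105.31647374501911 168.52469122566663
rack y az 105.26912979579745 165.64910206738588
center slot from corners [ 582.86 -343.78   71.  ] [ 538.79 -182.61   71.  ]
[ 577.69 -315.65   71.  ]
[ 560.94 -261.22   71.  ]
[ 545.68 -206.83   71.  ]
tool y az 106.93340933193424
scene [([137.0, 153.1], 0.82)]
[([144.1, 181.1], 0.79, array([ 576.55, -323.45,   71.  ]))]
top []
[([345.6, 190.5], 0.71, array([ 584.82, -323.51,   71.  ]))]
0
```

```bash
python3 -m pendant '[1,-0.01,0,0,0,1,-0.025,0,0,1,1,-0.0415,0,0.01,1,1,-0.0415,0,0.025,1,1,-0.0415,0,0.04,1,1,-0.0415,0,0.052,1,1,-0.0415,0,0.06,1,1,-0.0415,0,0.06,1]'
python3 - <<'E'
from h import *
np.set_printoptions(precision=2,suppress=True)
L=[]
for i in range(4):
    b=cams.get_image("wrist");L.append(np.r_[state()["ee_pos"],np.degrees(np.arctan2(*rot()[1::-1,1]))])
print(np.array(L))
a=cams.get_image("scene");t=cams.get_image("top")
A=cv2.resize(b[120:280,180:340],(480,480),interpolation=2)
B=cv2.resize(a[130:210,110:190],(300,240),interpolation=2);C=cv2.resize(t[155:235,305:385],(300,240),interpolation=2)
save("w4",np.hstack([A,np.vstack([B,C])]))
E
```

```text
time: 10.65
ee_pos: [570.5, -321.4, 209.2]
ee_rot: [-0.002, -0.138, 0.99, 0.001]
contact_force: [-0.3, 0.4, -0.9]
finger_gap: 0.159
grip_force: 39.5
[[ 571.25 -321.79  210.47  105.91]
 [ 571.91 -322.02  211.4   105.92]
 [ 572.25 -322.17  211.93  105.93]
 [ 572.47 -322.13  212.2   105.95]]
```

View pics/w4.png

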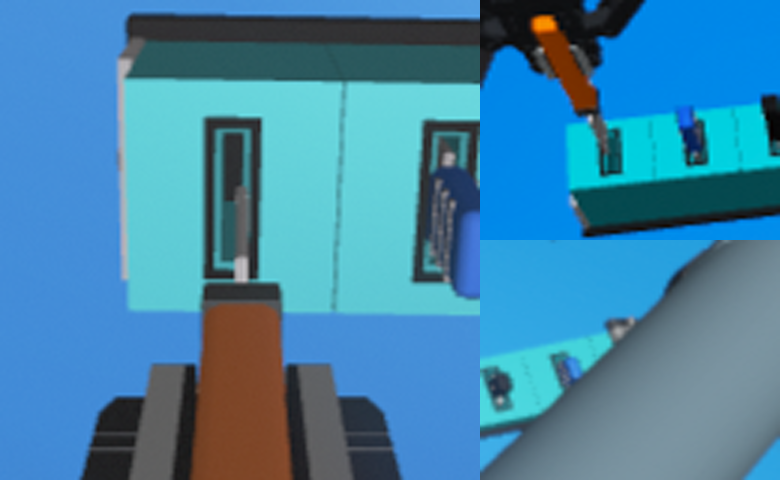

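This crop (3×, origin (180,120)) shows the free slot's frame at cols 205–261, rows 118–279. The blade is at col 242 with its lower corner at row 187, so it sits about 2 mm to +y of the slot line. The arm has settled now, so I recompute.

Run:
```python
from h import *
from scipy.optimize import least_squares
np.set_printoptions(precision=2,suppress=True)
b=cams.get_image("wrist");p=P("wrist");e=state()["ee_pos"];T=rot();print(e)
def f(u):
    r=lambda x,z:proj("w",e+T@[u[0]+x,0,u[1]-z],p)[1]
    return [r(15,0)-182.3,r(10,50)-214.7,r(10,160)-352.]
r=least_squares(f,[-8,116]);print(r.x,r.fun)
c=lambda x,y:T.T@(atz("w",[180+x/3,120+y/3],71,p)-e)
print("slot ends in tool",c(233,118),c(233,279),"left/right",c(205,199),c(261,199))
k,d=ray("w",[180+242/3,120+187/3],p); X=T.T@(k+d*((e[2]-r.x[1]-k[2])/d[2])-e); print("blade corner tool",X)
```

```text
[ 572.63 -321.86  212.15]
[ -8.69 122.98] [ 0.39 -0.4   0.04]
slot ends in tool [ 19.73  -0.9  141.12] [-24.67  -1.01 141.18] left/right [ -2.05  -8.33 141.16] [ -2.05   6.42 141.14]
blade corner tool [  6.59   1.38 122.97]
```

```bash
python3 -m pendant '[1,0.003,-0.001,0,0,1,0.006,-0.0023,0,0,1,0.006,-0.0023,0.006,0,1,0.006,-0.0023,0.012,0,1,0.006,-0.0023,0.014,0,1,0.006,-0.0023,0.014,0,1,0.006,-0.0023,0.014,0,1,0.006,-0.0023,0.014,0]'
python3 - <<'E'
from h import *
np.set_printoptions(precision=2,suppress=True)
b=cams.get_image("wrist");s=state();print(s["ee_pos"],s["contact_force"])
a=cams.get_image("scene")
A=cv2.resize(b[140:240,220:300],(480,600),interpolation=2)
B=cv2.resize(a[140:200,120:180],(320,320),interpolation=2)
save("w5",np.hstack([A,np.vstack([B,np.zeros((280,320,3),np.uint8)])]))
E
```

```text
time: 11.8
ee_pos: [567.3, -325.5, 197.4]
ee_rot: [0.0, -0.139, 0.99, -0.0]
contact_force: [0.4, -0.1, -0.4]
finger_gap: 0.159
grip_force: 39.5
[ 567.29 -325.5   197.5 ] [ 0.55 -1.15 -0.34]
```

View pics/w5.png

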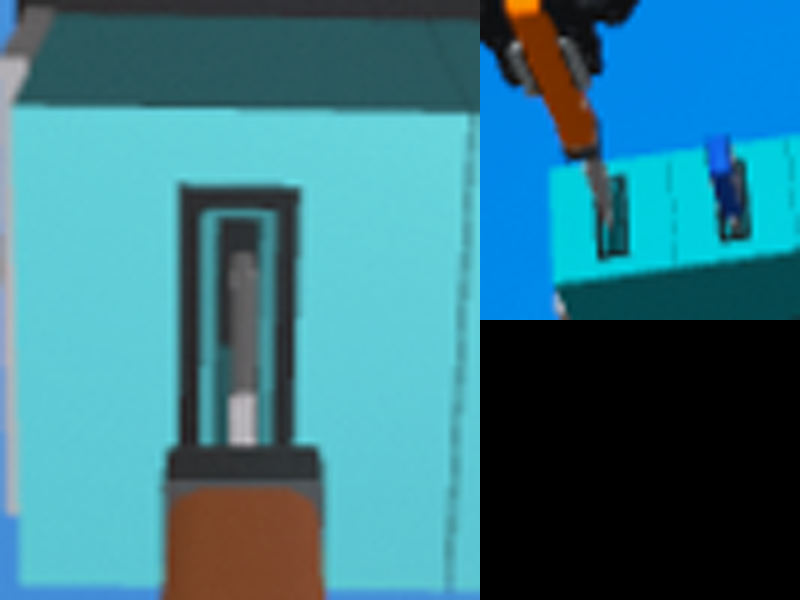

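Run:
```python
from h import *
np.set_printoptions(precision=1,suppress=True)
p=P("scene")
for z in(74.5,124.5):
  for s in(-15,15):
    X=np.array([567.3,-325.5,z])+(-8.7+s)*np.array([-.96,-.275,0]); q=proj("scene",X,p);print(z,s,(q-[120,140])*5.333+[480,0])
for s in(-18,0,18):
    X=np.array([575.3,-322.2,71])+s*np.array([-.96,-.275,0]); q=proj("scene",X,p);print("slot",s,(q-[120,140])*5.333+[480,0])
b=cams.get_image("wrist");p=P("wrist");e=state()["ee_pos"];T=rot()
c=lambda x,y,z:T.T@(atz("w",[220+x/6,140+y/6],z,p)-e)
print(c(239,218,71),c(242.5,252,74.5),c(239.5,185,71))
```

```text
74.5 -15 [609.9 240.8]
74.5 15 [606.3 187.1]
124.5 -15 [585.7 183.6]
124.5 15 [582.4 128.3]
slot -18 [613.9 249.6]
slot 0 [611.8 217.2]
slot 18 [609.6 185.3]
[ 10.2   0.8 126.5] [  6.8   1.2 123. ] [ 14.3   0.8 126.5]
```

Run:
```python
from h import *
np.set_printoptions(precision=1,suppress=True,linewidth=220)
a=cams.get_image("scene");p=P("scene");e=state()["ee_pos"];T=rot()
h=cv2.cvtColor(a,cv2.COLOR_RGB2HSV)
m=((h[...,0]<14)&(h[...,1]>150)&(h[...,2]>60)).astype(np.uint8);m[:, :100]=0;m[:,200:]=0
ys,xs=np.where(m>0);ok=(ys<175)&(ys>90);ys,xs=ys[ok],xs[ok]
for y in range(ys.min(),ys.max()+1): print(y,xs[ys==y].min(),xs[ys==y].max(),end=" | ")
print()
for z in(60,160):
  for sx in(-10,10):
    for sy in(-7,7): print(z,sx,sy,proj("s",e+T@[-8.7+sx,1+sy,123-z],p))
print(a[164:190,136:148].astype(int).max(2)); print(a[164:190,136:148,0])
```

```text
138 124 130 | 139 124 124 | 140 124 131 | 141 124 131 | 142 125 132 | 143 125 132 | 144 126 133 | 145 126 133 | 146 127 134 | 147 127 133 | 148 128 134 | 149 128 134 | 150 128 134 | 151 129 135 | 152 129 135 | 153 130 136 | 154 130 136 | 155 131 136 | 156 131 137 | 157 132 138 | 158 132 138 | 159 133 138 | 160 133 139 | 161 134 140 | 162 134 140 | 163 135 140 | 164 135 140 | 165 135 140 | 166 136 140 | 167 136 139 | 
60 -10 -7 [136.2 170.8]
60 -10 7 [142.2 169.9]
60 10 -7 [135.8 163.8]
60 10 7 [141.8 162.9]
160 -10 -7 [125.3 145.4]
160 -10 7 [132.  144.5]
160 10 -7 [125. 138.]
160 10 7 [131.6 137.1]
[[120 119 118 118 114  87 159 232 232 232 232 233]
 [121 119 119 118 117 104 159 232 232 232 233 233]
 [121 120 119 118 116  95 136 233 232 232 232 232]
 [102 108 105  85  74  57 125 233 233 233 233 232]
 [ 53  60  58  42  39  42 124 232 232 233 233 233]
 [103  31  42  63  37  50 114 232 232 231 230 230]
 [211 199 196 165  81  73  99 197 226 226 225 225]
 [226 226 222 188 102  81  85 138 222 222 223 223]
 [221 222 216 166  88  80  84 126 203 191 172 199]
 [222 222 219 198 128  81  82  98 
[... 1460 characters left out ...]
  0  15  65  78  77  60   6  22  20]
 [  0   0   0   0   5  42  78  76  62   9  20  19]
 [  0   0   0   0   0  30  63  75  58   7  20  19]
 [  0   0   0   0   0  23  54  78  77   7  19  21]
 [  0   0   0   0   0  18  52 114 100   6  20  21]
 [  0   0   0   0   0  15  37  84  87   8  19  19]
 [  0   0   0   0   2  17  22  31  52   6  16  18]
 [  0   0   0   0   3  16  20   5  19   7  14  20]
 [  0   0   0   0   0  16  20   3   5   7  14  20]
 [  0   0   0   0   0   7  21   7   4   5  15  19]
 [  0   0   0   0   0   3  21  13   5   5  15  20]
 [  0   0   0   0   0   2  22  19  18  18  20  21]
 [  0   0   0   0   0   4  22  18  17   9   7   8]
 [  0   0   0   0   0   0   9   5   3   0   0   0]]
```

Run:
```python
from h import *
from scipy.optimize import least_squares
np.set_printoptions(precision=2,suppress=True)
cams.get_image("wrist");pw=P("wrist");ps=P("scene");e=state()["ee_pos"];T=rot()
def r(u,p,x,z):
    c,s=np.cos(u[2]),np.sin(u[2]); return proj("",e+T@[u[0]+x*c+z*s,1,u[1]-z*c+x*s],p)[1]
W=[(15,0,182),(10,50,214.5)];W3=(10,160,352);S=[(-15,0,181.7),(-10,50,169.6),(10,160,137.8)]
for name,w,s,off in(("all",W+[W3],S,.7),("no352",W,S,.7),("no352 off0",W,S,0),("wrist only",W+[W3],[],0)):
    f=lambda u:[r(u,pw,x,z)-q for x,z,q in w]+[2*(r(u,ps,x,z)-q-off) for x,z,q in s]
    o=least_squares(f,[-8,120,0]);print(name,o.x,o.fun)
```

```text
all [ -6.86 121.54  -0.  ] [-1.14 -1.78  0.88  3.56  2.83 -3.51]
no352 [ -4.73 117.67  -0.05] [-2.18  1.54  0.8   1.58 -1.57]
no352 off0 [ -4.04 115.79  -0.06] [-2.39  1.68  0.94  1.65 -1.71]
wrist only [ -9.74 128.75  -0.03] [-0. -0. -0.]
```

```bash
python3 -m pendant '[1,-0.001,0,0.002,0,1,-0.002,-0.0003,0.004,0,1,-0.002,-0.0003,0.006,0,1,-0.002,-0.0003,0.008,0,1,-0.002,-0.0003,0.008,0,1,-0.002,-0.0003,0.008,0]'
python3 - <<'E'
from h import *
np.set_printoptions(precision=2,suppress=True,linewidth=200)
b=cams.get_image("wrist");a=cams.get_image("scene");save("w6",b);save("s6",a);s=state();print(s["ee_pos"],s["contact_force"])
print("wrist R cols 246-274");print(b[164:218,246:275,0])
print("scene");print(a[166:192,138:150,0])
E
```

```text
time: 12.65
ee_pos: [569.0, -325.2, 189.1]
ee_rot: [-0.0, -0.139, 0.99, 0.0]
contact_force: [0.0, 0.1, -0.6]
finger_gap: 0.158
grip_force: 39.5
[ 569.13 -325.2   189.33] [-0.49  0.93 -0.48]
wrist R cols 246-274
[[ 98  98  99 ... 100 101 100]
 [ 99  98  98 ...  99 100 100]
 [ 97  98 100 ... 100 100  99]
 ...
 [ 93  77  52 ...  50  79  93]
 [ 92  70  44 ...  48  70  88]
 [ 92  71  43 ...  48  62  84]]
scene
[[120 118 118 111  52  10   0   0   0   0   0   0]
 [120 119 118 111  66   8   0   0   0   0   0   0]
 [120 118 119 111  66  10   0   0   0   0   0   0]
 [120 118 109 104  60  14   0   0   0   0   0   0]
 [ 73  70  60  61  40  19   0   0   0   0   0   0]
 [ 31  28  25  27  28  29   0   0   0   0   0   0]
 [ 27  55 128  51  65  61   0  11  15   6   0   0]
 [  9  54 141  59  79  73  34  18  22  17   0   0]
 [  0  31  98  72  79  78  68  10  22  19   0   0]
 [  0  16  63  76  79  80  77   7  22  19   0   0]
 [  0   3  34  72  80  83  95   7  20  19   0   0]
 [  0   0  12  60  80  81  86  20  19  19   0   0]
 [  0   0   6  42  80  78  76  26  19  20   0   0]
 [  0   0   0  27  63  82  93  26  21  22   0   0]
 [  0   0   0  19  42  79  84  38  21  21   0   0]
 [  0   0   0  17  30  62  74  44  18  18   1   0]
 [  0   0   2  16  26  53  73  43  15  18   0   0]
 [  0   0   0  17  21  37  75  43  14  20   0   0]
 [  0   0   1  16  20  17  55  41  14  20   0   0]
 [  0   0   0   9  21  12  23  22  14  19   0   0]
 [  0   0   0   4  20  12   5   5  14  19   0   0]
 [  0   0   0   5  22  19  18  19  21  22   8   0]
 [  0   0   0   3  22  19  15   9   8   8   3   0]
 [  0   0   0   0   7   6   2   0   0   0   0   0]
 [  0   0   0   0   0   0   0   0   0   0   1   2]
 [  0   0   0   0   1   1   4   0   1   1   1   3]]
```

Run:
```python
import cv2,numpy as np,sys
np.set_printoptions(linewidth=200,threshold=sys.maxsize)
b=cv2.imread("pics/w6.png")[:,:,::-1]
for y in range(166,218,1): print(y,b[y,248:274,1])
```

```text
166 [207 206 206 207 207 207 206 207 207 207 206 207 207 207 208 208 207 207 208 207 207 208 208 208 208 209]
167 [207 206 207 206 207 207 206 207 206 207 207 207 207 207 207 208 208 208 208 207 208 208 207 207 208 207]
168 [206 207 207 207 207 207 206 207 208 206 207 206 207 207 207 206 208 207 208 207 207 207 207 207 208 207]
169 [206 206 206 207 207 207 207 207 206 206 206 206 207 206 206 207 206 206 206 206 207 208 208 208 207 207]
170 [206 206 207 207 207 207 206 206 206 207 207 206 207 206 206 206 207 207 207 207 207 206 206 207 207 207]
171 [206 176 131 118 118 118 119 118 119 118 135 146 145 145 146 144 144 141 141 142 142 141 182 206 206 208]
172 [206 158  75  55  55  55  55  55  55  55  64  71  73  72  72  73  71  69  71  70  72  73 141 193 206 207]
173 [206 156  67  45  47  46  47  46  46  46  47  48  47  46  48  49  49  49  50  50  49  51 132 189 206 206]
174 [205 156  66  45  46  45  47  46  47  47  48  48  48  49  47  49  50  51  49  49  52  50 159 204 207 207]
175 [206 150  50  45  46  76  90  88  88  87  89  88  79  68  68  68  69  69  59  50  50  51 163 206 205 207]

[... 3919 characters left out ...]
150 110  48  47  50 128 185 201 200 201]
212 [200 143  42  42  41 130 165 131  85  89 145 174 174 174 131 122 149 111  47  49  49 128 185 200 200 200]
213 [199 144  42  43  42 131 166 130  87  88 143 173 173 175 130 122 148 109  48  47  48 153 198 200 200 200]
214 [144  89  49  50  49  74  90  76  61  62  82  93  93  94  76  74  83  68  54  55  55  89 106 107 129 179]
215 [ 81  50  47  48  47  49  48  50  49  49  49  50  50  51  51  52  52  52  52  53  53  54  53  53  67 161]
216 [ 49  46  46  47  47  46  47  48  48  49  47  49  49  50  50  50  50  52  51  53  52  54  54  55  54 135]
217 [ 45  46  48  48  48  48  49  47  48  48  50  51  50  49  51  52  52  53  54  53  53  54  55  54  55 107]
```

Both views now agree: about 3 mm gap at each end of the slot and 0.4 mm off across its width. I'll lower gently and watch the force.

```bash
python3 -m pendant '[1,0,-0.0003,0.002,0,1,0,-0.0003,0.004,0,1,0,-0.0003,0.006,0,1,0,-0.0003,0.008,0,1,0,-0.0003,0.01,0,1,0,-0.0003,0.012,0,1,0,-0.0003,0.012,0,1,0,-0.0003,0.012,0]' 40
python3 - <<'E'
import sys
from h import *
np.set_printoptions(precision=2,suppress=True,linewidth=200,threshold=sys.maxsize)
b=cams.get_image("wrist");s=state();print(s["ee_pos"],s["contact_force"],s["torque"])
for y in range(172,218,3): print(y,b[y,248:274,1])
E
```

```text
time: 13.55
ee_pos: [569.2, -325.4, 177.2]
ee_rot: [-0.0, -0.139, 0.99, 0.0]
contact_force: [-0.0, -0.2, -0.1]
finger_gap: 0.157
grip_force: 39.5
[ 569.25 -325.47  177.33] [-0.57 -0.44 -0.87] [ 0.01 -0.01  0.  ]
172 [203 203 203 203 203 203 203 203 204 203 202 203 204 203 203 204 204 203 204 203 204 204 203 204 203 203]
175 [202 171 139 139 139 139 139 139 139 159 171 171 172 172 171 170 169 168 167 166 167 167 167 187 202 204]
178 [203 145  47  46  46  45  45  45  46  47  46  46  47  47  46  49  49  48  48  49  49  48  49 159 202 201]
181 [202 146  44  45  45  85 139 150 117  92  89  99 110 108 104 111 129 143 121  75  48  50  50 160 203 202]
184 [200 145  45  43  45  83 141 153 106  50  67  85  92  98  81  63 107 139 123  74  50  49  49 159 202 202]
187 [201 145  43  43  44  81 139 143  95  50  81  94  92  96  90  78 110 140 123  74  47  50  72 163 202 202]
190 [200 145  44  43  45 105 151 142  92  43  62  83  92  96  89  76 109 140 122  74  48  52  72 163 200 202]
193 [200 144  44  43  43 106 152 143  92  46  61  83  91  97  90  76 120 147 114  60  48  48  72 163 201 201]
196 [200
[... 171 characters left out ...]
123 148 114  60  48  48  98 171 200 200]
202 [200 144  41  42  41 106 151 143  91  44  63  84  92  96  81  68 122 148 108  47  48  49  99 172 200 199]
205 [200 143  41  42  43 106 151 134  95  87  87 111 126 125 105  86 126 148 107  47  48  49 128 183 198 199]
208 [197 143  42  41  43 106 151 135  95  87 147 175 174 174 132  83 126 149 108  48  48  47 127 183 198 199]
211 [178 115  42  42  42 105 150 134  95  86 142 173 172 173 130  84 127 147 107  46  46  48 127 182 198 198]
214 [137  78  48  50  50  74  89  77  65  60  80  91  92  94  78  62  75  79  64  55  54  55  76  99 127 176]
217 [ 44  46  45  46  47  47  46  49  49  48  49  49  51  48  48  50  50  52  50  52  52  52  51  55  56 105]
```

```bash
python3 -m pendant '[1,0,0,0.003,0,1,0,0,0.006,0,1,0,0,0.009,0,1,0,0,0.012,0,1,0,0,0.015,0,1,0,0,0.018,0,1,0,0,0.021,0,1,0,0,0.024,0,1,0,0,0.026,0,1,0,0,0.026,0]' 40
```

```text
time: 14.6
ee_pos: [569.0, -325.3, 150.8]
ee_rot: [-0.0, -0.139, 0.99, 0.0]
contact_force: [-0.2, -0.3, -0.6]
finger_gap: 0.159
grip_force: 39.5
```

```bash
python3 -m pendant '[1,0,0,0.002,0,1,0,0,0.003,0,1,0,0,0.004,0,1,0,0,0.005,0,1,0,0,0.006,0,1,0,0,0.007,0,1,0,0,0.007,0]' 40
```

```text
time: 15.3
ee_pos: [569.1, -325.3, 144.1]
ee_rot: [-0.0, -0.139, 0.99, 0.0]
contact_force: [0.5, 0.7, -1.2]
finger_gap: 0.157
grip_force: 39.5
```

```bash
python3 -m pendant '[1,0,0,0.001,0,1,0,0,0.002,0,1,0,0,0.003,0,1,0,0,0.004,0,1,0,0,0.005,0,1,0,0,0.005,0]' 40
```

```text
time: 15.9
ee_pos: [569.0, -325.4, 139.0]
ee_rot: [-0.0, -0.139, 0.99, 0.0]
contact_force: [-0.6, -0.3, 0.1]
finger_gap: 0.159
grip_force: 39.5
```

```bash
python3 -m pendant '[1,0,0,0.001,0,1,0,0,0.002,0,1,0,0,0.003,0,1,0,0,0.003,0]' 30
```

```text
time: 16.3
ee_pos: [569.3, -325.6, 137.3]
ee_rot: [0.0, -0.139, 0.99, 0.0]
contact_force: [-1.9, 1.6, 5.0]
finger_gap: 0.158
grip_force: 40.2
```

Contact at TCP z = 137.3, which puts the blade edge at about 21 mm, so it is home. I'll open a little and rise clear.

```bash
python3 -m pendant '[0.6,0,0,0.002,0,0.5,0,0,0.002,0,0.4,0,0,0.002,0,0.4,0,0,0.002,0,0.4,0,0,-0.005,0,0.4,0,0,-0.03,0,0.4,0,0,-0.07,0,0.4,0,0,-0.12,0,0.4,0,0,-0.16,0,0.4,0,0,-0.16,0]' 20
python3 - <<'E'
from h import *
np.set_printoptions(precision=1,suppress=True)
for i in range(4): b=cams.get_image("wrist")
p=P("wrist");s=state();print(s["ee_pos"],s["q"],s["finger_gap"])
a=cams.get_image("scene");q=P("scene")
for l,z in(("scraper",21),("spatula",21),("spudger",21)):
    print(l,[(k["xy"],k["conf"],atz("w",k["xy"],z,p)) for k in cams.pinpoint("wrist",l)][:2],[(k["xy"],k["conf"],atz("s",k["xy"],z,q)) for k in cams.pinpoint("scene",l)][:2])
h=cv2.cvtColor(a,cv2.COLOR_RGB2HSV);m=((h[...,0]<14)&(h[...,1]>150)&(h[...,2]>60));m[:, :100]=0;m[:,200:]=0
ys,xs=np.where(m);print("orange rows",ys.min(),ys.max(),xs.min(),xs.max())
for z in(71,181): print(z,proj("s",[577,-322,z],q))
np.set_printoptions(precision=3);print(rot())
E
```

```text
time: 17.3
ee_pos: [572.2, -328.7, 305.1]
ee_rot: [0.006, -0.139, 0.99, -0.004]
contact_force: [0.3, -1.0, -0.2]
finger_gap: 0.301
grip_force: 0.0
[ 568.6 -324.7  294.9] [-0.1  0.4  0.7  1.6 -0.3  1.3  2.5] 0.2970255521757227
scraper [([259.1, 156.8], 0.8, array([ 574.7, -322.6,   21. ]))] [([192.5, 186.7], 0.7, array([ 552.3, -210.6,   21. ])), ([149.4, 192.6], 0.67, array([ 581. , -319.3,   21. ]))]
spatula [([354.2, 158.9], 0.75, array([ 546.6, -215.4,   21. ]))] [([192.3, 182.6], 0.54, array([ 539.9, -213.1,   21. ]))]
spudger [([307.1, 156.4], 0.71, array([ 558.9, -269.1,   21. ]))] [([176.5, 189.9], 0.49, array([ 566.1, -250.7,   21. ]))]
orange rows 153 181 132 146
71 [144.6 181.3]
181 [134.2 156.2]
[[-0.961 -0.275 -0.001]
 [-0.275  0.961  0.   ]
 [ 0.001  0.001 -1.   ]]
```

The scraper is seated: the orange rows 153–181 match the prediction. Next, the lid.

```bash
python3 -m pendant '[0.4,-0.005,0.02,0,3,0.2,-0.014,0.055,0,6,0,-0.023,0.09,0,10,0,-0.032,0.125,0,14,-0.2,-0.041,0.16,0,18,-0.2,-0.05,0.195,0,22,-0.2,-0.059,0.23,0,26,-0.2,-0.068,0.265,0,28,-0.2,-0.073,0.285,0,28,-0.2,-0.073,0.285,0,28]'
python3 - <<'E'
from h import *
np.set_printoptions(precision=3,suppress=True)
T=rot();s=state();e=s["ee_pos"];print(e,s["q"]); print(T,T.T@(np.array([552,262,250])-e))
E
```

```text
time: 18.85
ee_pos: [561.0, -26.1, 295.8]
ee_rot: [-0.0, 0.101, 0.995, 0.001]
contact_force: [0.1, -0.6, -0.2]
finger_gap: 0.597
grip_force: 0.0
[561.047 -26.062 295.809] [-0.68   0.215  0.753  1.793 -0.159  1.196  1.49 ]
[[-0.98   0.2   -0.001]
 [ 0.2    0.98   0.002]
 [ 0.001  0.002 -1.   ]] [ 66.504 280.328  46.41 ]
```

```bash
python3 -m pendant '[-0.2,0.005,0.02,0,3,-0.2,0.013,0.055,0,6,-0.2,0.021,0.09,0,10,-0.2,0.03,0.125,0,14,-0.2,0.038,0.16,0.01,18,-0.2,0.046,0.195,0.02,22,-0.2,0.054,0.23,0.03,26,-0.2,0.062,0.26,0.04,28,-0.2,0.0665,0.28,0.046,28,-0.2,0.0665,0.28,0.046,28]'
python3 - <<'E'
from h import *
np.set_printoptions(precision=2,suppress=True)
for i in range(5): b=cams.get_image("wrist")
p=P("wrist");T=rot();e=state()["ee_pos"];print(e,T)
print([(k["xy"],k["conf"],atz("w",k["xy"],0,p)) for k in cams.pinpoint("wrist","lid")][:2])
r=cams.regions_of("wrist","lid")
if r:
    m=r[0]["pixels"].astype(np.uint8); cs=max(cv2.findContours(m,0,1)[0],key=cv2.contourArea)
    el=cv2.fitEllipse(cv2.convexHull(cs)); print(r[0]["conf"],el,atz("w",el[0],9,p))
h=cv2.cvtColor(b,cv2.COLOR_RGB2HSV); 
if r:
    x,y,w,hh=cv2.boundingRect(cs); k=(b.max(2)<60)&(m>0); ys,xs=np.where(k); print("knob px",xs.mean(),ys.mean(),len(xs),atz("w",[xs.mean(),ys.mean()],27,p))
E
```

```text
time: 19.85
ee_pos: [553.2, 259.3, 248.8]
ee_rot: [-0.001, 0.34, 0.941, -0.001]
contact_force: [-0.4, 0.5, 0.0]
finger_gap: 0.605
grip_force: 0.0
[555.52 253.09 251.22] [[-0.76  0.65  0.  ]
 [ 0.65  0.76 -0.  ]
 [-0.    0.   -1.  ]]
[([264.4, 138.4], 0.85, array([545.05, 270.19,   0.  ]))]
0.65 ((260.27587890625, 138.15213012695312), (54.80755615234375, 56.178653717041016), 172.18788146972656) [540.86 267.91   9.  ]
knob px 260.90577507598783 141.93617021276594 329 [541.92 267.81  27.  ]
```

```bash
python3 -m pendant '[-0.2,0,0,0,0,-0.2,0,0,0,0,-0.2,0,0,0,0]'
python3 - <<'E'
from h import *
np.set_printoptions(precision=2,suppress=True)
for i in range(4):
    b=cams.get_image("wrist");p=P("wrist");T=rot();e=state()["ee_pos"]
    r=cams.regions_of("wrist","lid")
    for q in r[:1]:
        m=q["pixels"].astype(np.uint8); cs=max(cv2.findContours(m,0,1)[0],key=cv2.contourArea)
        el=cv2.fitEllipse(cv2.convexHull(cs)); ys,xs=np.where((b.max(2)<60)&(m>0))
        X=atz("w",el[0],9,p);Y=atz("w",[xs.mean(),ys.mean()],27,p);print(e,q["conf"],el[0],X,Y,"tool",T.T@(X-e),T.T@(Y-e))
    L=cams.pinpoint("wrist","lid"); print(L[0]["xy"],atz("w",L[0]["xy"],0,p)) if L else 0
E
```

```text
time: 20.5
ee_pos: [554.2, 256.2, 250.4]
ee_rot: [-0.0, 0.342, 0.94, 0.0]
contact_force: [-0.1, 0.6, 0.8]
finger_gap: 0.599
grip_force: 0.0
[554.15 256.39 250.32] 0.6 (258.7275085449219, 141.7366180419922) [540.87 267.66   9.  ] [541.83 267.61  27.  ] tool [ 17.39   0.08 241.32] [ 16.62   0.66 223.32]
[258.5, 139.8] [540.26 267.8    0.  ]
[554.14 256.5  250.23] 0.76 (258.5969543457031, 141.91058349609375) [540.86 267.53   9.  ] [541.9  267.41  27.  ] tool [ 17.26  -0.08 241.23] [ 16.38   0.5  223.23]
[258.0, 141.4] [541.17 266.37   0.  ]
[554.15 256.46 250.21] 0.79 (258.6414794921875, 142.19412231445312) [541.14 267.33   9.  ] [541.91 267.49  27.  ] tool [ 16.95  -0.01 241.21] [ 16.46   0.61 223.21]
[261.3, 140.7] [542.91 269.54   0.  ]
[554.19 256.41 250.25] 0.86 (258.8067626953125, 141.96229553222656) [541.1  267.58   9.  ] [541.93 267.47  27.  ] tool [ 17.21   0.16 241.25] [ 16.51   0.61 223.25]
[260.1, 140.6] [542.03 268.57   0.  ]
```

Run:
```python
from h import *
np.set_printoptions(precision=2,suppress=True)
def blob(im,box,f):
    x0,y0,x1,y1=box;c=cv2.resize(im[y0:y1,x0:x1],None,fx=4,fy=4,interpolation=cv2.INTER_CUBIC);h=cv2.cvtColor(c,cv2.COLOR_BGR2HSV)
    m=f(h,c).astype(np.uint8);cs=max(cv2.findContours(m,0,1)[0],key=cv2.contourArea);h_=cv2.convexHull(cs)
    el=cv2.fitEllipse(h_);o=lambda v:(np.array(v)+.5)/4-.5+[x0,y0];return o(el[0]),np.array(el[1])/4
R_={}
for n,box in(("scene",(355,186,392,217)),("top",(140,192,172,224))):
    im=cv2.imread("pics/%s0.png"%n);c,ax=blob(im,box,lambda h,c:(h[...,1]<120))
    print(n,c,ax,"flange z9:",atz(n,c,9)); R_[n]=c
    k,ax=blob(im,box,lambda h,c:(c.max(2)<75)); print("   knob",k,ax,"z27",atz(n,k,26))
for n,box in(("scene",(292,145,328,195)),("top",(190,205,222,238))):
    pass
a=cams.get_image("scene");save("s7",a)
for n in("scene",):
    for l,z in(("jar",0),("jar_rim",88),("lid",0)):
        print(l,[(k["xy"],round(k["conf"],2),atz(n,k["xy"],z)) for k in cams.pinpoint(n,l)][:3])
```

```text
scene [373.01 201.  ] [19.51 23.52] flange z9: [542.19 266.42   9.  ]
   knob [374.57 198.21] [ 7.83 10.91] z27 [543.21 265.5   26.  ]
top [153.82 207.57] [18.85 19.77] flange z9: [540.37 266.98   9.  ]Traceback (most recent call last):
  File "<stdin>", line 11, in <module>
  File "<stdin>", line 5, in blob
ValueError: max() iterable argument is empty
```

The fits agree: static cameras and wrist both put the lid at about (541.7,267). Now down to it.

```bash
python3 -m pendant '[-0.2,0.008,0,0.02,0,-0.2,0.0168,0.0003,0.05,0,-0.2,0.0168,0.0003,0.08,0,-0.2,0.0168,0.0003,0.11,0,-0.2,0.0168,0.0003,0.135,0,-0.2,0.0168,0.0003,0.155,0,-0.2,0.0168,0.0003,0.165,0,-0.2,0.0168,0.0003,0.17,0,-0.2,0.0168,0.0003,0.17,0,-0.2,0.0168,0.0003,0.17,0]' 30
python3 - <<'E'
from h import *
np.set_printoptions(precision=2,suppress=True)
for i in range(3): b=cams.get_image("wrist")
p=P("wrist");T=rot();e=state()["ee_pos"];print(e)
for q in cams.regions_of("wrist","lid")[:1]:
    m=q["pixels"].astype(np.uint8); cs=max(cv2.findContours(m,0,1)[0],key=cv2.contourArea)
    el=cv2.fitEllipse(cv2.convexHull(cs)); ys,xs=np.where((b.max(2)<60)&(m>0))
    for c,z in((el[0],9),([xs.mean(),ys.mean()],27)): print(q["conf"],c,T.T@(atz("w",c,z,p)-e))
E
```

```text
time: 22.1
ee_pos: [542.4, 267.8, 81.4]
ee_rot: [0.001, 0.342, 0.94, 0.001]
contact_force: [0.1, -0.3, -0.0]
finger_gap: 0.6
grip_force: 0.0
[542.38 267.82  81.46]
0.95 (255.87179565429688, 216.03672790527344) [ 1.61 -1.05 72.45]
0.95 [np.float64(255.9942154736081), np.float64(229.54591467823573)] [ 0.88 -0.78 54.46]
```

```bash
python3 -m pendant '[-0.1,0.0012,-0.0009,0.01,0,0,0.0012,-0.0009,0.025,0,0,0.0012,-0.0009,0.038,0,0,0.0012,-0.0009,0.045,0,0,0.0012,-0.0009,0.045,0,0.2,0.0012,-0.0009,0.045,0,0.4,0.0012,-0.0009,0.045,0,0.7,0.0012,-0.0009,0.045,0,1,0.0012,-0.0009,0.045,0,1,0.0012,-0.0009,0.045,0]' 30
```

```text
time: 23.3
ee_pos: [540.7, 267.8, 35.9]
ee_rot: [0.001, 0.342, 0.94, 0.001]
contact_force: [0.8, 0.3, 2.6]
finger_gap: 0.221
grip_force: 29.5
```

```bash
python3 -m pendant '[1,0,0,0,0,1,0,0,-0.005,0,1,0,0,-0.02,0,1,0,0,-0.045,0,1,0,0,-0.075,0,1,0,0,-0.105,0,1,0,0,-0.13,0,1,0,0,-0.15,0,1,0,0,-0.15,0,1,0,0,-0.15,0]' 40
python3 - <<'E'
from h import *
np.set_printoptions(precision=2,suppress=True)
def ell(im,f,k=4):
    c=cv2.resize(im,None,fx=k,fy=k,interpolation=cv2.INTER_CUBIC);m=f(cv2.cvtColor(c,cv2.COLOR_RGB2HSV),c)
    return m
for i in range(3): b=cams.get_image("wrist")
s=state();p=P("wrist");T=rot();e=s["ee_pos"];print(e,s["finger_gap"],s["contact_force"],T)
print("lid",[(k["xy"],k["conf"]) for k in cams.pinpoint("wrist","lid")][:1])
a=cams.get_image("scene");t=cams.get_image("top")
for n in("wrist","scene","top"):
    for l,z in(("jar",0),("jar_rim",88)):
        print(n,l,[(k["xy"],round(k["conf"],2),atz(n,k["xy"],z)[:2]) for k in cams.pinpoint(n,l)][:3])
    for q in cams.regions_of(n,"jar")[:4]:
        m=q["pixels"];im={"wrist":b,"scene":a,"top":t}[n];print("  reg",q["xy"],round(q["conf"],2),np.median(im[m],axis=0))
save("w8",b);save("s8",a);save("t8",t)
E
```

```text
time: 24.3
ee_pos: [539.8, 267.5, 185.6]
ee_rot: [-0.0, 0.342, 0.94, 0.0]
contact_force: [0.2, 0.7, -1.9]
finger_gap: 0.216
grip_force: 39.1
[538.75 267.03 183.62] 0.2157141954266732 [ 0.43 -0.67 -1.2 ] [[-0.77  0.64 -0.  ]
 [ 0.64  0.77 -0.  ]
 [ 0.   -0.   -1.  ]]
lid [([261.0, 248.5], 0.73)]
wrist jar [([92.3, 246.8], 0.78, array([492.82,  93.62])), ([39.1, 141.6], 0.66, array([393.4 , 135.75])), ([260.5, 247.5], 0.34, array([599.04, 219.14]))]
wrist jar_rim [([34.6, 300.1], 0.62, array([491.14,  93.63]))]
  reg [58.8, 276.0] 0.95 [104. 106. 103.]
  reg [185.3, 282.8] 0.73 [41. 80. 62.]
  reg [29.4, 145.4] 0.66 [49. 35. 25.]
scene jar [([321.1, 153.2], 0.82, array([394.78, 132.09])), ([305.3, 183.4], 0.74, array([500.04,  88.69])), ([326.0, 216.0], 0.67, array([593.74, 143.96]))]
scene jar_rim [([330.1, 199.0], 0.95, array([591.98, 137.61])), ([309.5, 160.9], 0.76, array([485.87,  86.92])), ([146.1, 182.6], 0.74, array([ 590.04, -311.72]))]
  reg [307.3, 171.8] 0.83 [ 96. 100.  97.]
  reg [329.6, 207.7] 0.72 [ 7. 65. 21.]
  reg [324.9, 142.3] 0.66 [46. 24. 10.]
top jar [([209.0, 226.3], 0.78, array([482.77,  91.79])), ([194.4, 193.3], 0.59, array([588.14, 141.92])), ([193.8, 258.5], 0.56, array([382.84, 135.93]))]
top jar_rim [([203.2, 223.7], 0.84, array([482.65,  94.58])), ([187.9, 257.4], 0.6, array([386.26, 135.1 ])), ([188.0, 185.7], 0.56, array([594.89, 143.47]))]
  reg [190.2, 189.0] 0.82 [ 43.  136.  128.5]
  reg [205.4, 224.4] 0.81 [187. 200. 210.]
  reg [188.5, 258.2] 0.72 [119.  114.5 121. ]
  reg [222.3, 145.8] 0.28 [237. 238. 239.]
```

```bash
python3 -m pendant '[1,-0.008,-0.01,0,0,1,-0.024,-0.03,0,0,1,-0.044,-0.055,0,0,1,-0.064,-0.08,0,0,1,-0.084,-0.105,0,0,1,-0.104,-0.13,0,0,1,-0.12,-0.15,0,0,1,-0.13,-0.162,0,0,1,-0.133,-0.166,0,0,1,-0.133,-0.166,0,0]' 40
python3 - <<'E'
from h import *
np.set_printoptions(precision=2,suppress=True)
def hullell(m):
    cs=max(cv2.findContours(m.astype(np.uint8),0,1)[0],key=cv2.contourArea);return cv2.fitEllipse(cv2.convexHull(cs))
for i in range(4): b=cams.get_image("wrist")
s=state();p=P("wrist");T=rot();e=s["ee_pos"];print(e)
save("w9",b)
print("rim",[(k["xy"],round(k["conf"],2),atz("w",k["xy"],88,p)[:2],T.T@(atz("w",k["xy"],88,p)-e)) for k in cams.pinpoint("wrist","jar_rim")][:3])
print("jar",[(k["xy"],round(k["conf"],2),atz("w",k["xy"],0,p)[:2]) for k in cams.pinpoint("wrist","jar")][:3])
for l in("jar","lid"):
  for q in cams.regions_of("wrist",l)[:3]:
    ys,xs=np.where(q["pixels"]);print(l,q["xy"],round(q["conf"],2),xs.min(),xs.max(),ys.min(),ys.max(),np.median(b[q["pixels"]],axis=0),hullell(q["pixels"]))
# white rim band: bright low-sat pixels
h=cv2.cvtColor(b,cv2.COLOR_RGB2HSV);m=((h[...,1]<40)&(h[...,2]>190)).astype(np.uint8)
k,l,st,ce=cv2.connectedComponentsWithStats(m)
for i in range(1,k):
    if st[i,4]>150: 
        el=hullell(l==i);print("white",st[i],el,atz("w",el[0],88,p),T.T@(atz("w",el[0],88,p)-e))
th=np.linspace(0,2*np.pi,60)
q=np.array([proj("w",e+T@[30*np.cos(t),30*np.sin(t),36-11],p) for t in th]);print("pred flange top bbox",q.min(0),q.max(0))
E
```

```text
time: 26.05
ee_pos: [535.1, 54.5, 185.4]
ee_rot: [-0.0, 0.343, 0.939, 0.0]
contact_force: [-0.9, -0.2, -0.0]
finger_gap: 0.219
grip_force: 39.1
[535.22  56.85 185.15]
rim [([254.6, 119.0], 0.82, array([490.88,  91.43]), array([56.17, -1.88, 97.18])), ([416.3, 195.5], 0.72, array([597.7 , 141.55]), array([  6.26, 105.04,  97.18]))]
jar [([255.9, 105.4], 0.74, array([489.04,  92.74])), ([375.2, 163.1], 0.62, array([597.03, 142.91]))]
jar [399.0, 181.0] 0.88 343 456 133 231 [37. 78. 54.] ((399.5621337890625, 180.8684844970703), (88.83290100097656, 119.873779296875), 120.11202239990234)
jar [254.3, 112.7] 0.68 210 298 69 159 [227. 225. 223.] ((253.86338806152344, 114.42267608642578), (88.54293060302734, 91.00492095947266), 7.452918529510498)
jar [215.7, 1.7] 0.66 194 235 0 8 [46.  39.  33.5] ((214.6756134033203, -8.263553619384766), (32.57967758178711, 47.66434860229492), 89.33222198486328)
lid [261.0, 239.1] 0.98 197 322 196 310 [162. 160. 166.] ((259.1800842285156, 253.17942810058594), (114.44646453857422, 125.31707000732422), 88.47510528564453)
white [ 210   70   89   90 1405] ((254.27578735351562, 114.79542541503906), (88.49090576171875, 89.9356918334961), 167.82403564453125) [488.8   92.92  88.  ] [58.72 -2.07 97.18]
white [ 229   78   55   57 2451] ((255.7445831298828, 106.37765502929688), (54.93050003051758, 56.584869384765625), 176.3220977783203) [485.52  96.87  88.  ] [63.76 -1.14 97.18]
pred flange top bbox [192.86 196.62] [320.91 311.11]
```

Run:
```python
from h import *
from scipy.optimize import least_squares
np.set_printoptions(precision=2,suppress=True)
b=cams.get_image("wrist");p=P("wrist");T=rot();e=state()["ee_pos"];print(e)
th=np.linspace(0,2*np.pi,180)
def fit(pts,r,z,u0):
    C=lambda u:np.array([proj("w",e+T@[u[0]+r*np.cos(t),u[1]+r*np.sin(t),z],p) for t in th])
    def f(u):
        c=C(u);return np.sqrt(((pts[:,None]-c[None])**2).sum(2)).min(1)
    o=least_squares(f,u0,loss="soft_l1",diff_step=1e-3);return o.x,np.mean(f(o.x))
h=cv2.cvtColor(b,cv2.COLOR_RGB2HSV);m=((h[...,1]<40)&(h[...,2]>190)).astype(np.uint8)
k,l,st,ce=cv2.connectedComponentsWithStats(m)
i=min(range(1,k),key=lambda i:abs(ce[i]-[254,114]).sum()+(0 if st[i,2]>70 else 999))
cs=cv2.findContours((l==i).astype(np.uint8),0,1)[0][0][:,0].astype(float)
print("rim",fit(cs,28,97.2,[58,-2]))
q=cams.regions_of("wrist","lid")[0]["pixels"].astype(np.uint8)
cs=max(cv2.findContours(q,0,1)[0],key=cv2.contourArea)[:,0].astype(float);cs=cs[cs[:,1]<245]
for z in(25,28): print("lid",z,fit(cs,30,z,[0,0]))
```

```text
[535.14  55.52 185.19]
rim (array([57.87, -1.23]), np.float64(1.7487912885820929))
lid 25 (array([-0.41,  1.24]), np.float64(6.81343219128079))
lid 28 (array([-1.31,  1.15]), np.float64(6.530785929627388))
```

```bash
python3 -m pendant '[1,0.015,-0.001,0,0,1,0.035,-0.002,0,0,1,0.05,-0.0024,0.01,0,1,0.0582,-0.0024,0.025,0,1,0.0582,-0.0024,0.04,0,1,0.0582,-0.0024,0.05,0,1,0.0582,-0.0024,0.05,0,1,0.0582,-0.0024,0.05,0,1,0.0582,-0.0024,0.05,0,1,0.0582,-0.0024,0.05,0]' 40
python3 - <<'E'
from h import *
import sys
np.set_printoptions(precision=2,suppress=True,linewidth=250,threshold=sys.maxsize)
for i in range(8): b=cams.get_image("wrist")
s=state();p=P("wrist");T=rot();e=s["ee_pos"];print(e,s["contact_force"]);save("w10",b)
th=np.linspace(0,2*np.pi,180)
for r,z,n in((28,e[2]-88,"rim out"),(24,e[2]-88,"rim in"),(30,25,"flange top"),(30,30,"flange bot"),(21.5,36,"plug bot")):
    q=np.array([proj("w",e+T@[r*np.cos(t),r*np.sin(t),z],p) for t in th]);print(n,q.min(0),q.max(0))
print("max G, every 4 col, rows 150-235")
for y in range(150,236,3): print(y,b[y,196:324:4].mean(2).astype(int))
E
```

```text
time: 27.55
ee_pos: [489.8, 90.4, 136.0]
ee_rot: [0.001, 0.342, 0.94, 0.001]
contact_force: [0.3, -0.9, -0.7]
finger_gap: 0.214
grip_force: 39.1
[489.06  90.45 135.33] [-0.57  0.25 -0.13]
rim out [204.53 186.2 ] [310.12 282.54]
rim in [212.09 193.71] [302.57 276.24]
flange top [192.92 196.66] [321.01 311.21]
flange bot [194.84 193.13] [319.26 304.95]
plug bot [214.09 206.05] [300.22 283.84]
max G, every 4 col, rows 150-235Traceback (most recent call last):
  File "<stdin>", line 10, in <module>
    rcount = _count_reduce_items(arr, axis, keepdims=keepdims, where=where)
    items *= arr.shape[mu.normalize_axis_index(ax, arr.ndim)]
                       ~~~~~~~~~~~~~~~~~~~~~~~^^^^^^^^^^^^^^
numpy.exceptions.AxisError: axis 2 is out of bounds for array of dimension 2
```

Run:
```python
import cv2,numpy as np,sys
np.set_printoptions(linewidth=250,threshold=sys.maxsize)
b=cv2.imread("pics/w10.png")[:,:,::-1].astype(int)
print("col 257 down, rows 160-215 (RGB mean,R)");print(np.c_[np.arange(160,215),b[160:215,250:266].mean((1)).astype(int)].tolist())
for y in (165,175,185,188,191): print(y,"R",b[y,194:230,0],b[y,290:326,0])
for y in (215,225,235,245,255): print(y,"R",b[y,186:206,0],b[y,310:330,0])
```

```text
col 257 down, rows 160-215 (RGB mean,R)
[[160, 118, 118, 115], [161, 118, 118, 115], [162, 118, 118, 115], [163, 118, 118, 115], [164, 119, 118, 115], [165, 118, 118, 115], [166, 118, 118, 115], [167, 118, 118, 115], [168, 118, 118, 115], [169, 118, 118, 115], [170, 119, 118, 116], [171, 119, 118, 116], [172, 99, 107, 105], [173, 65, 113, 119], [174, 78, 144, 151], [175, 109, 139, 140], [176, 118, 122, 120], [177, 119, 119, 116], [178, 119, 119, 116], [179, 119, 119, 116], [180, 119, 119, 116], [181, 119, 119, 116], [182, 119, 119, 116], [183, 119, 119, 116], [184, 119, 119, 116], [185, 145, 145, 141], [186, 206, 205, 203], [187, 232, 230, 229], [188, 234, 232, 231], [189, 233, 231, 229], [190, 231, 230, 227], [191, 229, 228, 224], [192, 230, 229, 226], [193, 233, 232, 230], [194, 234, 232, 231], [195, 234, 232, 231], [196, 224, 221, 220], [197, 151, 148, 148], [198, 108, 106, 106], [199, 112, 110, 111], [200, 152, 149, 152], [201, 169, 167, 172], [202, 172, 169, 174], [203, 172, 169, 174], [204, 171, 169, 173], [205, 172, 169, 173], [206, 172, 169, 173], [207, 172, 169, 173], [208, 
[... 1655 characters left out ...]
 69 68 68 67 68 67 68 66 68 67 67 66 67]
225 R [64 66 66 66 65 66 64 65 67 65 65 65 65 66 65 66 65 66 65 65] [168 165 141 105  82  69  70  69  69  69  68  69  69  67  68  67  68  67  67  67]
235 R [ 65  65  66  64  65  66  65  64  64  65  64  66  66  66  68 129 168 176 175 174] [171 171 171 171 169 169 168 155 111  68  69  68  69  69  68  68  69  68  67  68]
245 R [ 65  65  65  65  64  65  64  64  66  66  65  66  86 147 175 175 176 177 177 175] [166 165 164 162 164 164 165 166 167 166 165 147 101  69  69  68  68  67  68  69]
255 R [ 65  66  65  66  64  64  65  65  65  66  65 124 167 178 177 178 178 179 178 177] [ 65 118 160 171 171 172 171 172 172 171 171 169 127  67  69  68  67  67  67  66]
```

The rim is about 1.9 mm to +x of the lid and 0.3 mm to +y. I'll correct and lower gently.

```bash
python3 -m pendant '[1,0.001,0.0002,0,0,1,0.0019,0.0003,0.003,0,1,0.0019,0.0003,0.006,0,1,0.0019,0.0003,0.008,0,1,0.0019,0.0003,0.01,0,1,0.0019,0.0003,0.011,0,1,0.0019,0.0003,0.012,0,1,0.0019,0.0003,0.013,0,1,0.0019,0.0003,0.013,0]' 40
```

```text
time: 28.85
ee_pos: [487.7, 91.8, 122.2]
ee_rot: [-0.0, 0.342, 0.94, -0.0]
contact_force: [1.3, -0.3, -0.7]
finger_gap: 0.219
grip_force: 39.1
```

```bash
python3 -m pendant '[1,0,0,0.001,0,1,0,0,0.002,0,1,0,0,0.003,0,1,0,0,0.003,0]' 40
```

```text
time: 29.25
ee_pos: [487.6, 91.9, 119.1]
ee_rot: [-0.0, 0.342, 0.94, -0.0]
contact_force: [-0.4, 0.2, -1.2]
finger_gap: 0.217
grip_force: 39.1
```

```bash
python3 -m pendant '[1,0,0,0.001,0,1,0,0,0.0015,0,1,0,0,0.002,0,1,0,0,0.002,0]' 40
```

```text
time: 29.65
ee_pos: [487.9, 91.9, 117.9]
ee_rot: [-0.0, 0.342, 0.94, 0.0]
contact_force: [-2.0, -0.7, 5.4]
finger_gap: 0.216
grip_force: 39.6
```

Contact at TCP z = 117.9, against 118 expected, so the flange is on the rim. I'll release and rise.

```bash
python3 -m pendant '[0.5,0,0,0,0,0.4,0,0,0,0,0.2,0,0,0,0,0.1,0,0,0,0,0.1,0,0,0,0,0.1,0,0,-0.01,0,0.1,0,0,-0.04,0,0.1,-0.02,0,-0.08,0,0.1,-0.04,0,-0.13,0,0.1,-0.04,0,-0.13,0]' 20
python3 - <<'E'
from h import *
np.set_printoptions(precision=2,suppress=True)
for i in range(8): b=cams.get_image("wrist")
s=state();p=P("wrist");e=s["ee_pos"];T=rot();print(e,s["contact_force"],s["time"])
print("lid",[(k["xy"],k["conf"],atz("w",k["xy"],82,p)) for k in cams.pinpoint("wrist","lid")][:2])
r=cams.regions_of("wrist","lid")
for q in r[:1]:
    cs=max(cv2.findContours(q["pixels"].astype(np.uint8),0,1)[0],key=cv2.contourArea);el=cv2.fitEllipse(cv2.convexHull(cs));print(el,atz("w",el[0],92,p))
    th=np.linspace(0,2*np.pi,200);u=T.T@(atz("w",el[0],92,p)-e)
    for z in(91,93,95): print(z,cv2.fitEllipse(np.array([proj("w",e+T@[u[0]+30*np.cos(t),u[1]+30*np.sin(t),e[2]-z],p) for t in th],np.float32)))
print("rim",[(k["xy"],k["conf"],atz("w",k["xy"],88,p)) for k in cams.pinpoint("wrist","jar_rim")][:2])
a=cams.get_image("scene");print("scene scraper",[(k["xy"],k["conf"]) for k in cams.pinpoint("scene","scraper")][:2])
E
```

```text
time: 30.65
ee_pos: [524.6, 64.0, 254.8]
ee_rot: [0.006, 0.344, 0.939, 0.004]
contact_force: [0.6, -0.1, 0.7]
finger_gap: 0.451
grip_force: 0.0
[516.95  66.5  245.65] [-0.07 -1.05  0.51] 31.05
lid [([263.4, 132.4], 0.86, array([489.69,  94.18,  82.  ]))]
((261.0906677246094, 134.92327880859375), (73.9980239868164, 75.05337524414062), 83.47313690185547) [488.92  92.36  92.  ]
91 ((261.0899963378906, 133.4625244140625), (75.66888427734375, 75.89751434326172), 9.379057884216309)
93 ((261.09716796875, 133.82748413085938), (76.1989974975586, 76.40546417236328), 10.574041366577148)
95 ((261.1044616699219, 134.19747924804688), (76.73636627197266, 76.92047882080078), 12.09978199005127)
rim [([386.4, 194.1], 0.59, array([595.71, 141.17,  88.  ]))]
scene scraper [([149.1, 189.1], 0.66)]
```

The lid's apparent size and position match fully seated, and the scraper is still in place. Handing in.

```bash
python3 -c "
from station import ctrl
print(ctrl.hand_in())"
```

```text
the job is handed in; nothing more can be done
None
```

I handed the job in at about 31 s of the 64 s allowed: the scraper is in the free slot with its handle on the rack, and the lid is on the white jar, both lowered gently until contact; the last camera readings looked right, but `hand_in` returned no verdict.

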